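# Lock the fume extractor's filter panel

## Task

The filter panel on top of the fume extractor stands slightly ajar on its springy gasket. With a fingertip in the slot of the round quarter-turn fastener, push the panel down shut and, keeping it down, turn the fastener clockwise (seen from above) to its stop, so that its slot lies parallel to the panel's hinge and the panel stays locked down after you take your finger away. Do not lift the panel, and leave the jar, carton and spool where they are.

Things in the scene. Friction and masses are not known exactly. Their poses are not given: they have to be found in the camera images.
- extractor: Fixed benchtop fume extractor, grey steel housing 300 (x) x 280 (y) x 100 mm high. Origin: centre of its underside, z up. Its front (-x, black grille) faces roughly towards the robot, the hose spigot is at +x. The rear 80 mm of its top (x 70 to 150 mm) is a fixed deck at height 100 mm; the panel covers the rest.
- panel (a joint): Hinge of the white sheet-metal panel (220 x 280 x 10 mm, on top of the housing); hinge line along the housing's y at x = +70 mm, height 100 mm. 0 rad = shut (hard stop), positive = front edge up. Starts about 0.065 open on the springy gasket; about 6 N down at the fastener's axis shuts it. Locking needs it below about 0.019; locked and let go, it rests at about 0.02.
- cam (a joint): Fastener angle, rad, growing clockwise seen from above. Hard stops at 0 (unlocked: slot along the housing's x) and 1.571 (locked: slot parallel to the hinge). Starts at 0 to 0.4, stays where left, resists with about 0.08 Nm. If the panel is not pushed down, a hidden tongue strikes its keeper at about 0.9 rad and blocks it; with the panel down it passes under.
- cam_slot (a point): Centre of the slot's floor, on the turning axis (this frame's z); this frame's x runs along the slot. The slot crosses the whole disc: 38 mm wide, 11 mm deep, 100 to 114 mm long, open-ended, straight parallel walls, so shut fingertips fit in off-centre at either end. The axis is at the housing's x = -75 mm, y = 0 (145 mm from the hinge). With the panel shut the floor is 114 mm above the table.
- cam_top (a point): Centre of the fastener's top, on its axis, 11 mm above the slot floor (125 mm above the table with the panel shut). The fastener is a disc 114 mm across (100 mm at the top, its rim slopes) inside a low black collar fixed to the panel: inner diameter 118 mm, outer 130 mm, its top 4 mm above the slot floor.
- jar: Bystander: closed glass screw-top jar, diameter 64, height 85 mm, standing on the table beside the extractor. Origin: centre of its underside.
- carton: Bystander: small cardboard carton 70 x 50 x 60 mm high, on the table beside the extractor. Origin: centre of its underside.
- spool: Bystander: grey solder spool, diameter 50, height 42 mm, standing on the extractor's rear deck. Origin: centre of its underside.

How it is judged:
By the outcome, as a careful person would: the job done as asked, in the order asked, and still so for the second after the job is handed in, with the robot touching nothing.
It also fails if it takes over 35 s, if anything falls off the work surface, if the arm or the gripper's body presses on something with over 40 N, if the wrist force passes 120 N, or if a joint passes its speed limit or range.

## Robot

A 6-joint arm with a two-finger parallel gripper is mounted at the origin on the work surface. World frame = base frame: x ahead of the robot, y to its left, z up, the work surface at z = 0. Lengths are in m, angles in rad, forces in N, time in s.
With the tool pointing down it reaches from about 0.4 to 0.825 m from the base axis. Payload 7 kg.
Tool frame: the origin (TCP) lies at the centre of the arm's flange, where the gripper is bolted on; the fingertips stand 178 mm ahead of it and the grasp point (between the pads) lies arm.tcp_to_grasp ahead of it (arm.tcp_to_grasp is the distance from the TCP to the grasp point, in m); z points along the fingers, y is the direction in which the jaws open and shut (so a half turn about z gives the same grasp; the last joint's range is limited). The gripper opens to 88 mm and grips with 3 to 60 N. Pads are 19 mm wide; open, the fingers measure 130 mm over their backs; the gripper's body (78 mm by 193 mm) begins 47 mm behind the grasp point.
Start: joints at [-0.995, 0.359, 0.012, 0, -1.224, -0.288], TCP at [0.192, -0.647, 0.405] pointing down, gripper open.
Joint ranges: [-3.07, 3.07], [-1.43, 2.12], [-1.02, 1.25], [-3.03, 1.67], [-3.05, -0], [-3.03, 3.03]. Speed limits (rad/s): [2.39, 2.39, 3.01, 3.14, 3.14, 3.14].

## Interface

Orientations are given as [roll, pitch, yaw] about the fixed x, y, z axes, in that order (R = Rz(yaw) Ry(pitch) Rx(roll)).
In Python, from station import arm gives the robot as it stands.
- The arm moves only by the tool move_arm, never from a script. Its argument "deltas" is a list of rows, each a list of 6 numbers: the shift along the world's x, y, z in mm, then the turn, a rotation vector about the world's x, y, z in degrees. In form: [[tx, ty, tz, ax, ay, az], ...]. A call has exactly 5 rows; each row shifts and turns the commanded pose from where the row before left it; what a row does not reach is not made up. A row lasts 1/12 s, in which the tool goes at most 41.7 mm and 7.16 degrees, less where a joint would pass 70% of its speed; a pose out of reach is approached as far as the arm can. A call with a gripper value outside its range is refused whole. "claw" is the closure in counts, from 0 (fully open) to 255 (shut), set as the call begins (left out, the last holds). The fingers move at their own pace and stop on an object; "squeeze" is the grip in N (left out, the last holds). Time passes only in rows, so rows that do not move let the fingers close, or fill a call up. It gives the time, the measured TCP pose, the force and the opening at its end, in the units of the state.
- arm.get_state(): the state, without advancing time (a new reading comes with each control period).
- arm.grab_frame(name): name is "side" or "top" or "wrist"; returns the picture (400x640x3 uint8, red, green, blue); there is no depth.
- arm.calibration(name): a dict with "intrinsics" (3x3 intrinsics, pixels), "k1" (the pictures are not rectified: a ray, as slopes to the right and down, at radius r is drawn at 1 + k1 r^2 times it, then the intrinsics apply), "T" (4x4, takes a point from camera to world coordinates); the wrist camera has in their place "mount" (4x4, takes a point from camera to tool coordinates, whose origin is the TCP and whose axes are the flange's). Camera axes: x right, y up, looking along -z (the intrinsics and any distortion apply to the point x, -y, -z); pixel columns grow to the right and rows downward; lengths in m; the calibration is good to about 2 mm. A picture is of the moment at which its call begins: read the wrist's pose just before it. calibration takes no time and is no camera call.
- arm.job_done(): hands the job in, once; it reports no verdict.
Trained networks look in the newest picture that a camera, given by its name, has taken for a name from the list of things; names that differ only in an ending like _2 or _b are one class to them, and where a whole thing is asked for, a point or a joint stands for the part that bears it (a point fixed in the world has none). Each returns a list of dicts, best first, with "score" (0 to 1); they miss things now and then, are a little off and sometimes report something else, mostly with a low value. They report only what shows in the picture. A call takes as long as a camera call.
- arm.spot_in(thing, camera): "xy" ([column, row] in pixels, amid what is visible of it).
- arm.masks_of(thing, camera): "pixels" (400x640 bool, what is visible of it) and "xy" ([column, row] in pixels, amid what is visible of it).
- arm.spot_point(thing, camera): "xy" ([column, row] in pixels: a listed point, or the origin of a listed thing).
The state is a dict: "t": time; "q": joint angles; "qd": joint speeds; "joint_efforts": joint torques, N m; "eef_pos": TCP position; "ee_rot": TCP orientation; "force": force on the tool from outside, world axes, zero at the start; "moment": the same for the moment, N m; "width": finger opening in m.
Only numpy, scipy, OpenCV 4.12 (cv2) and the standard library are available. Lean on these libraries where they do the work, as an engineer would, in place of code of your own. Each camera call takes 0.05 s, during which the arm holds its last target. There are 200 camera calls.

## Working session

There is one attempt and no reset: what is moved stays moved. The work goes in short steps, Python scripts to look and compute and a tool call to move; the robot and the scene stay as the last step left them, time stands still between calls to the robot, and variables do not carry over. Pictures are saved under pics/ and viewed, about 8 in all and at most 12, crops included, and the job is handed in when it is done.

Besides the shell and the picture viewer there is one more tool, called after "Request:" in YAML: its name, and indented under it one key for each argument. move_arm: Moves the arm, as the interface text tells. Its arguments: {"type":"object","properties":{"deltas":{"type":"array","items":{"type":"array","items":{"type":"number"}}},"claw":{"type":"number"},"squeeze":{"type":"number"}},"required":["deltas"]}

```bash
ls; mkdir -p pics
cat > h.py <<'E'
import numpy as np, cv2
from scipy.spatial.transform import Rotation as R
from station import arm
def save(im,n): cv2.imwrite(f'pics/{n}.png',cv2.cvtColor(im,cv2.COLOR_RGB2BGR))
def camT(name):
    c=arm.calibration(name)
    if 'T' in c: return c,np.array(c['T'])
    s=arm.get_state(); T=np.eye(4); T[:3,:3]=R.from_euler('xyz',s['ee_rot']).as_matrix(); T[:3,3]=s['eef_pos']
    return c,T@np.array(c['mount'])
def ray(name,uv):
    c,T=camT(name); K=np.array(c['intrinsics'])
    p=cv2.undistortPoints(np.array([[uv]],float),K,np.array([c['k1'],0,0,0,0.]))[0,0]
    return T[:3,3],T[:3,:3]@np.array([p[0],-p[1],-1])
def onz(name,uv,z):
    o,d=ray(name,uv); return o+d*(z-o[2])/d[2]
def proj(name,P):
    c,T=camT(name); K=np.array(c['intrinsics']); p=(np.array(P)-T[:3,3])@T[:3,:3]
    x,y=p[0]/-p[2],-p[1]/-p[2]; f=1+c['k1']*(x*x+y*y)
    return K[0,0]*x*f+K[0,2],K[1,1]*y*f+K[1,2]
E
python3 - <<'E'
from h import *
s=arm.get_state();print(s['t'],s['eef_pos'],s['ee_rot'],s['force'],s['width'],arm.tcp_to_grasp)
ims=[arm.grab_frame(n) for n in('top','side')]
for n,im in zip(('top','side'),ims):
    save(im,n+'0')
    print(n,camT(n)[1][:3,3])
    for th in('cam_slot','cam_top','extractor','jar','carton','spool'):
        for d in arm.spot_point(th,n)[:2]: print(n,th,d['score'],d['xy'],onz(n,d['xy'],{'cam_slot':.123,'cam_top':.134,'spool':.1}.get(th,0)))
E
```

```text
pics
0.0 [ 0.191522   -0.64704196  0.40374078] [ 3.13994893e+00 -1.35705240e-04 -2.85393491e+00] [ 0.11338014  0.01362263 -0.24865004] 0.08773429899926516 0.1593
top [0.4243756  0.01851441 1.21196659]
top cam_slot 0.83 [384.1, 226.1] [ 0.54431714 -0.14754634  0.123     ]
top extractor 0.85 [366.4, 204.8] [ 0.6125713  -0.12231054  0.        ]
top jar 0.59 [444.5, 188.2] [ 0.65583802 -0.32402874  0.        ]
top jar 0.53 [340.5, 154.9] [ 0.74385681 -0.05735825  0.        ]
top carton 0.82 [300.2, 253.8] [0.48753271 0.04645749 0.        ]
top spool 0.65 [345.2, 155.9] [ 0.71503555 -0.06227688  0.1       ]
side [0.48237659 0.8998622  0.81573246]
side cam_slot 0.72 [352.6, 149.4] [ 0.53569649 -0.1560108   0.123     ]
side cam_top 0.79 [347.9, 145.5] [ 0.5480381  -0.15604884  0.134     ]
side extractor 0.62 [322.7, 192.1] [ 6.10598700e-01 -1.26945655e-01  1.11022302e-16]
side carton 0.82 [367.4, 241.2] [0.48218241 0.04987371 0.        ]
```

Run:
```python
import cv2,numpy as np
a=cv2.imread('pics/top0.png')[90:330,240:500];b=cv2.imread('pics/side0.png')[60:300,230:490]
cv2.imwrite('pics/c0.png',np.vstack([cv2.resize(a,(600,300*0+554//2*2),interpolation=cv2.INTER_CUBIC)]))
cv2.imwrite('pics/c1.png',cv2.resize(b,(600,554),interpolation=cv2.INTER_CUBIC))
```

```text
(no output)
```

View pics/c0.png

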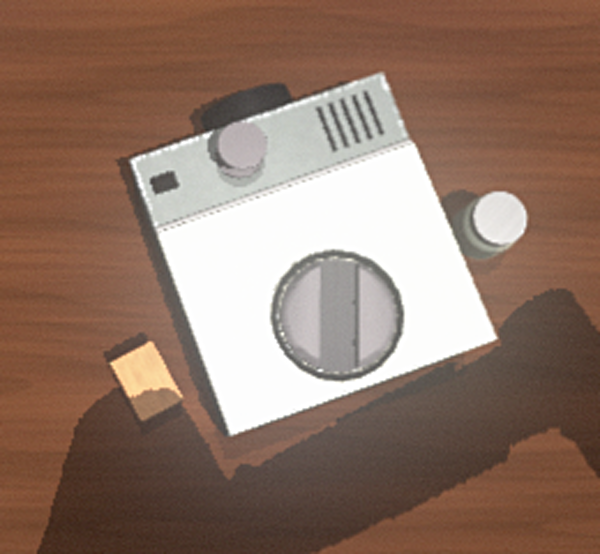

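View pics/c1.png

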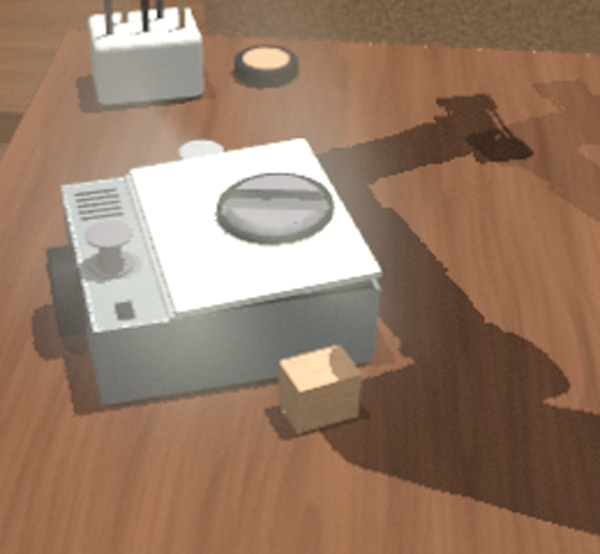

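The top view shows the extractor yawed about +19°, and the seam runs (160,228)–(415,143) in crop pixels. The disc centre is at about (338,315) and its slot lies roughly along world x, so cam ≈ 0.3. The side view agrees. I'll move above the axis with the jaws part-open along the slot, then refine with the wrist camera.

Request:
move_arm:
  deltas:
    - [23.4,33.3,0,0,0,4.9]
    - [23.4,33.3,0,0,0,4.9]
    - [23.4,33.3,0,0,0,4.9]
    - [23.4,33.3,0,0,0,4.9]
    - [23.4,33.3,0,0,0,4.9]
  claw: 139

```text
t: 1.12
eef_pos: [0.3092, -0.4791, 0.4048]
ee_rot: [-3.141, 0.0, -2.422]
force: [1.3, -0.2, 0.8]
width: 0.0599
```

Request:
move_arm:
  deltas:
    - [23.4,33.3,0,0,0,4.9]
    - [23.4,33.3,0,0,0,4.9]
    - [23.4,33.3,0,0,0,4.9]
    - [23.4,33.3,0,0,0,4.9]
    - [23.4,33.3,0,0,0,4.9]

```text
t: 1.53
eef_pos: [0.4262, -0.3124, 0.4051]
ee_rot: [-3.141, 0.0, -1.994]
force: [0.7, -0.4, -0.0]
width: 0.0402
```

Request:
move_arm:
  deltas:
    - [23.4,33.3,0,0,0,4.9]
    - [23.4,33.3,0,0,0,4.9]
    - [23.4,33.3,0,0,0,4.9]
    - [23.4,33.3,0,0,0,4.9]
    - [23.4,33.3,0,0,0,4.9]

```text
t: 1.95
eef_pos: [0.5433, -0.1458, 0.4051]
ee_rot: [-3.141, -0.0, -1.566]
force: [0.5, -1.2, -0.3]
width: 0.0401
```

Run:
```python
from h import *
s=arm.get_state();print(s['t'],s['q'],s['eef_pos'],s['ee_rot'],s['force'],s['width'])
# seam / yaw from the earlier top picture
f=lambda x,y:(240+x*260/600,90+y*240/554)
P=[onz('top',f(*p),z)[:2] for p,z in(((160,228),.11),((415,143),.11),((133,158),.1),((383,73),.1),((230,435),.124),((497,338),.124))]
for a,b in((0,1),(2,3),(4,5)):
    d=P[a]-P[b];print(P[a],P[b],np.linalg.norm(d),np.degrees(np.arctan2(d[1],d[0]))-90)
im=arm.grab_frame('wrist');save(im,'w1')
print(camT('wrist')[1][:3,3])
for th,z in(('cam_slot',.123),('cam_top',.134)):
    for d in arm.spot_point(th,'wrist')[:2]: print(th,d,onz('wrist',d['xy'],z))
```

```text
1.95 [ 8.58581476e-02  1.73796162e-01 -2.39667873e-01  8.48306773e-05
 -1.15639601e+00 -8.15323723e-02] [ 0.54325947 -0.1457665   0.40514414] [-3.14065315e+00 -1.17142628e-06 -1.56643643e+00] [ 0.46423762 -1.24589189 -0.32303582] 0.04010774926145771
[0.63338025 0.02314066] [ 0.72209193 -0.2382765 ] 0.27605922334882177 18.74459659599998
[0.70887964 0.0511559 ] [ 0.80022498 -0.20991344] 0.27658845626921347 19.2843911650251
[ 0.42604992 -0.04519182] [ 0.52061359 -0.30908987] 0.28032921180858883 19.71433344753737
[ 0.54803782 -0.21660381  0.3850297 ]
cam_top {'xy': [315.5, 194.3], 'score': 0.73} [ 0.54617471 -0.1517909   0.134     ]
```

View pics/w1.png

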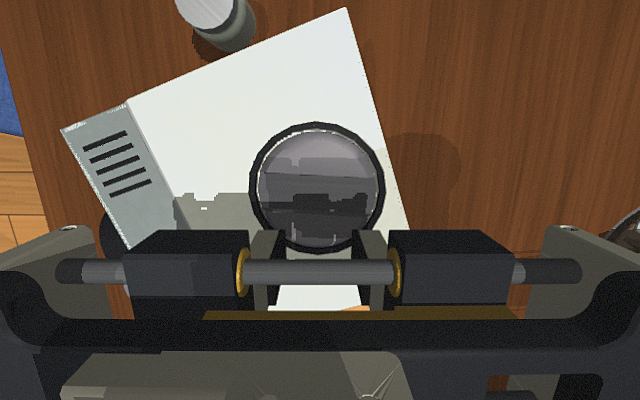

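The wrist view shows the collar spanning columns 249–386 and rows 122–254, centred near (317,188). The slot runs roughly horizontally between the walls at rows ~173 and ~205. I'll overlay a model on the wrist and top images to fix the axis and slot angle.

```bash
cat > ov.py <<'E'
from h import *
def ov(im,name,c,slot,z,S,box,thin=1):
    x0,y0,x1,y1=box; o=cv2.resize(im[y0:y1,x0:x1],None,fx=S,fy=S,interpolation=cv2.INTER_CUBIC).copy()
    def pl(P,col,cl):
        p=np.array([proj(name,q) for q in P]);p=(p-[x0,y0]+.5)*S
        cv2.polylines(o,[np.int32(p)],cl,col,thin)
    t=np.linspace(0,2*np.pi,60)
    for r,dz,col in((.065,.004,(255,0,0)),(.050,.011,(0,255,0))): pl([(c[0]+r*np.cos(a),c[1]+r*np.sin(a),z+dz) for a in t],col,True)
    u=np.array([np.cos(slot),np.sin(slot)]);v=np.array([-u[1],u[0]]);c=np.array(c)
    for s in(1,-1):
        for dz,L,col in ((.011,.046,(255,255,0)),(0,.05,(0,255,255))): pl([np.r_[c+v*.019*s+u*L,z+dz],np.r_[c+v*.019*s-u*L,z+dz]],col,False)
    return o
E
python3 - <<'E'
from ov import *
print(onz('wrist',(317.5,188),.127),onz('top',(386.5,226.5),.127))
w=cv2.cvtColor(cv2.imread('pics/w1.png'),cv2.COLOR_BGR2RGB);t=cv2.cvtColor(cv2.imread('pics/top0.png'),cv2.COLOR_BGR2RGB)
c=(.544,-.1485)
a=ov(w,'wrist',c,0,.123,2.5,(230,110,400,260));b=ov(t,'top',c,0,.123,5,(340,185,430,270))
b=cv2.resize(b,(375,375));a=cv2.resize(a,(425,375));save(np.hstack([a,b]),'ov1')
E
```

```text
[ 0.54435626 -0.15604605  0.127     ] [ 0.5429647  -0.15237008  0.127     ]
```

View pics/ov1.png

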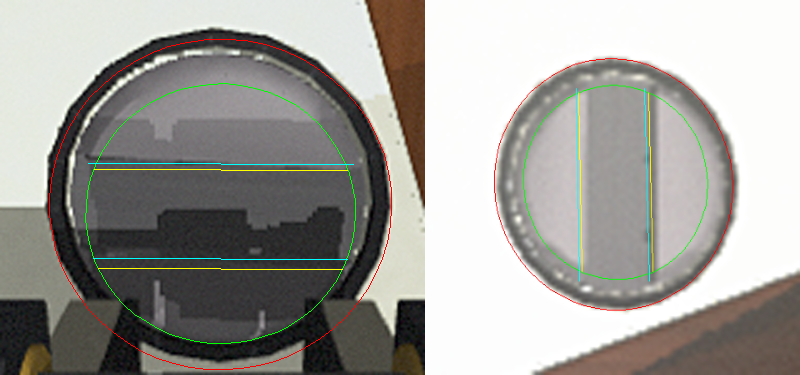

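Both views put the axis at about (0.5435, -0.1525). The panel edge and the hinge seam agree within 3 mm, and the slot angle is about -1.5° (cam ≈ 0.36). Next I shift over the axis and descend into the slot mouth.

Request:
move_arm:
  deltas:
    - [0,-3.5,-10,0,0,-1.5]
    - [0,-3,-18,0,0,0]
    - [0,0,-20,0,0,0]
    - [0,0,-20,0,0,0]
    - [0,0,-16,0,0,0]

```text
t: 2.52
eef_pos: [0.5411, -0.1558, 0.3187]
ee_rot: [3.14, 0.0, -1.602]
force: [-0.4, 0.1, 0.2]
width: 0.0402
```

Request:
move_arm:
  deltas:
    - [0,0,-3,0,0,0]
    - [0,0,-3,0,0,0]
    - [0,0,-3,0,0,0]
    - [0,0,-2,0,0,0]
    - [0,0,0,0,0,0]

```text
t: 2.93
eef_pos: [0.5426, -0.1545, 0.3101]
ee_rot: [-3.141, 0.0, -1.598]
force: [-0.5, -0.2, -0.4]
width: 0.0398
```

Run:
```python
from ov import *
s=arm.get_state();print(s['t'],s['eef_pos'],s['ee_rot'],s['force'],s['moment'])
a=arm.grab_frame('wrist');b=arm.grab_frame('side')
a=cv2.resize(a[110:270,220:410],(400,337));b=cv2.resize(b[100:200,290:410],(400,337));save(np.hstack([a,b]),'ov2')
```

```text
2.9333 [ 0.54259377 -0.15448385  0.31008788] [-3.14067530e+00  6.20148066e-05 -1.59781000e+00] [-0.4900403  -0.20396532 -0.35519096] [ 0.05917098  0.12095391 -0.04912074]
```

View pics/ov2.png

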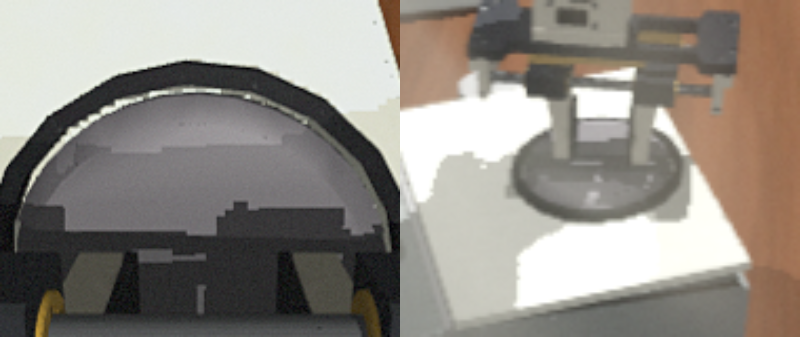

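The fingers stand within the disc on either side of the axis, with the slot edge just ahead of them, and there's no contact yet. Next I go down in small steps while watching the force.

Request:
move_arm:
  deltas:
    - [0,1,-2,0,0,0]
    - [0,0,-2,0,0,0]
    - [0,0,-2,0,0,0]
    - [0,0,-2,0,0,0]
    - [0,0,0,0,0,0]

```text
t: 3.45
eef_pos: [0.5425, -0.1532, 0.3013]
ee_rot: [3.141, -0.0, -1.597]
force: [-0.2, -0.7, 1.2]
width: 0.04
```

Request:
move_arm:
  deltas:
    - [0,0,-1,0,0,0]
    - [0,0,-1,0,0,0]
    - [0,0,-1,0,0,0]
    - [0,0,-1,0,0,0]
    - [0,0,0,0,0,0]

```text
t: 3.87
eef_pos: [0.5423, -0.1533, 0.2975]
ee_rot: [3.141, -0.0, -1.597]
force: [-1.1, -0.9, 3.8]
width: 0.0397
```

Contact began with the tips at z≈0.123, which is the ajar slot floor. I'll keep pushing down to shut.

Request:
move_arm:
  deltas:
    - [0,0,-1,0,0,0]
    - [0,0,-1,0,0,0]
    - [0,0,-1,0,0,0]
    - [0,0,-1,0,0,0]
    - [0,0,0,0,0,0]

```text
t: 4.28
eef_pos: [0.5424, -0.1533, 0.2935]
ee_rot: [3.141, -0.0, -1.597]
force: [-3.3, -0.7, 4.6]
width: 0.0399
```

Request:
move_arm:
  deltas:
    - [0,0,-0.7,0,0,0]
    - [0,0,-0.7,0,0,0]
    - [0,0,-0.6,0,0,0]
    - [0,0,0,0,0,0]
    - [0,0,0,0,0,0]

```text
t: 4.7
eef_pos: [0.5424, -0.1533, 0.2923]
ee_rot: [3.142, -0.0, -1.597]
force: [-5.8, -0.7, 9.4]
width: 0.04
```

Request:
move_arm:
  deltas:
    - [0,0,-0.5,0,0,0]
    - [0,0,-0.4,0,0,0]
    - [0,0,0,0,0,-3]
    - [0,0,0,0,0,-3]
    - [0,0,0,0,0,-3]

```text
t: 5.12
eef_pos: [0.5422, -0.1531, 0.2922]
ee_rot: [-3.141, -0.0, -1.756]
force: [-10.1, 3.4, 18.9]
width: 0.0399
```

Request:
move_arm:
  deltas:
    - [0,0,0,0,0,-3]
    - [0,0,0,0,0,-3]
    - [0,0,0,0,0,-3]
    - [0,0,0,0,0,-3]
    - [0,0,0,0,0,-3]

```text
t: 5.53
eef_pos: [0.5421, -0.1526, 0.2922]
ee_rot: [3.141, 0.001, -2.018]
force: [-9.2, 7.3, 19.5]
width: 0.04
```

Run:
```python
from h import *
s=arm.get_state();print(s['t'],s['eef_pos'],np.degrees(s['ee_rot']),s['force'],s['moment'])
```

```text
5.5333 [ 0.54208223 -0.15260069  0.29217038] [ 1.79976858e+02  3.78464854e-02 -1.15631537e+02] [-9.1570305   7.27995692 19.52185945] [2.99782231 3.91424046 0.13006244]
```

Request:
move_arm:
  deltas:
    - [0,0,0,0,0,-4]
    - [0,0,0,0,0,-4]
    - [0,0,0,0,0,-4]
    - [0,0,0,0,0,-4]
    - [0,0,0,0,0,-4]

```text
t: 5.95
eef_pos: [0.5424, -0.1522, 0.2922]
ee_rot: [3.141, 0.002, -2.368]
force: [-6.9, 7.7, 16.9]
width: 0.0396
```

Request:
move_arm:
  deltas:
    - [0,0,0,0,0,-4]
    - [0,0,0,0,0,-4]
    - [0,0,0,0,0,-4]
    - [0,0,0,0,0,-4]
    - [0,0,0,0,0,-4]

```text
t: 6.37
eef_pos: [0.5429, -0.1523, 0.2922]
ee_rot: [3.142, 0.002, -2.717]
force: [-7.0, 7.7, 14.9]
width: 0.0398
```

Run:
```python
from h import *
s=arm.get_state();print(s['t'],s['q'][5],s['eef_pos'],np.degrees(s['ee_rot']),s['force'],s['moment'])
```

```text
6.3667 -1.2186051464359482 [ 0.54292521 -0.15230605  0.29223542] [ 1.79996411e+02  1.40559500e-01 -1.55665836e+02] [-7.04487408  7.65047843 14.9142179 ] [2.78866857 2.32193662 0.10114403]
```

Request:
move_arm:
  deltas:
    - [0,0,0,0,0,-2.5]
    - [0,0,0,0,0,-2.5]
    - [0,0,0,0,0,-2.5]
    - [0,0,0,0,0,-2.5]
    - [0,0,0,0,0,0]

```text
t: 6.78
eef_pos: [0.5436, -0.1528, 0.2923]
ee_rot: [-3.141, 0.004, -2.89]
force: [-3.0, 3.4, 11.6]
width: 0.0399
```

Run:
```python
from h import *
s=arm.get_state();print(s['t'],s['eef_pos'],np.degrees(s['ee_rot']),s['force'],s['moment'])
save(arm.grab_frame('top'),'t3');b=arm.grab_frame('side');a=arm.grab_frame('wrist')
a=cv2.resize(a[90:270,210:420],(400,343));b=cv2.resize(b[90:200,280:410],(400,343));save(np.hstack([a,b]),'ov3')
```

```text
6.7833 [ 0.54364823 -0.15276914  0.29228846] [-179.95268929    0.21670663 -165.61197882] [-2.99854712  3.39398523 11.58744236] [ 1.22375631  1.00544594 -0.07147681]
```

View pics/ov3.png

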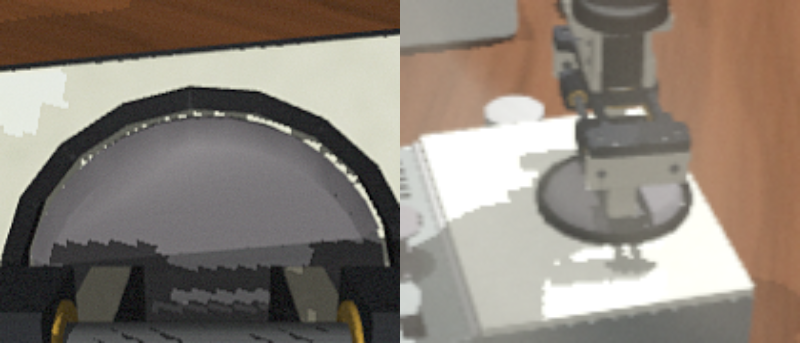

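The slot wall is tilted a few degrees from the jaw line, as expected from the clearance lag, and the panel is down. I'll continue clockwise to the stop, pressing a touch more.

Request:
move_arm:
  deltas:
    - [0,0,-0.4,0,0,-2.5]
    - [0,0,0,0,0,-2.5]
    - [0,0,0,0,0,-2]
    - [0,0,0,0,0,-2]
    - [0,0,0,0,0,0]

```text
t: 7.35
eef_pos: [0.5441, -0.1531, 0.2923]
ee_rot: [-3.14, 0.005, -3.046]
force: [-0.9, 0.2, 12.4]
width: 0.0399
```

Run:
```python
from h import *
s=arm.get_state();print(s['t'],s['eef_pos'],np.degrees(s['ee_rot']),s['force'],s['moment'])
```

```text
7.35 [ 0.5441356  -0.1531494   0.29229694] [-179.93398611    0.28850834 -174.54309128] [-0.91910467  0.15549671 12.37352166] [0.13465643 0.52549837 0.2930489 ]
```

Mz is rising (0.29 Nm). I'll turn a little further to confirm the stop.

Request:
move_arm:
  deltas:
    - [0,0,-0.2,0,0,-1.5]
    - [0,0,0,0,0,-1.5]
    - [0,0,0,0,0,-1.5]
    - [0,0,0,0,0,0]
    - [0,0,0,0,0,0]

```text
t: 7.77
eef_pos: [0.5443, -0.1529, 0.2923]
ee_rot: [-3.139, 0.004, -3.116]
force: [-1.6, -0.6, 12.5]
width: 0.0403
```

Run:
```python
from h import *
s=arm.get_state();print(s['t'],s['eef_pos'],np.degrees(s['ee_rot']),s['force'],s['moment'])
```

```text
7.7667 [ 0.5443263  -0.15294159  0.29230224] [-179.85092535    0.25365401 -178.51540055] [-1.59929672 -0.55708319 12.54344164] [-0.00968604  0.7859002   3.95447561]
```

The moment jumped to 4 Nm, so this is the hard stop. I'll rotate back within the clearance to relieve contact, then lift straight out.

Request:
move_arm:
  deltas:
    - [0,0,0,0,0,3]
    - [0,0,0,0,0,3]
    - [0,0,0,0,0,3]
    - [0,0,0,0,0,3]
    - [0,0,0,0,0,2]

```text
t: 8.18
eef_pos: [0.5444, -0.1531, 0.2923]
ee_rot: [-3.139, 0.006, -2.876]
force: [-0.5, 1.4, 12.2]
width: 0.0398
```

Request:
move_arm:
  deltas:
    - [0,0,0,0,0,0]
    - [0,0,1,0,0,0]
    - [0,0,1,0,0,0]
    - [0,0,2,0,0,0]
    - [0,0,2,0,0,0]

```text
t: 8.6
eef_pos: [0.5437, -0.1529, 0.2965]
ee_rot: [-3.141, 0.003, -2.88]
force: [5.5, 0.7, -3.2]
width: 0.04
```

Request:
move_arm:
  deltas:
    - [0,0,3,0,0,0]
    - [0,0,5,0,0,0]
    - [0,0,10,0,0,0]
    - [0,0,20,0,0,0]
    - [0,0,20,0,0,0]

```text
t: 9.02
eef_pos: [0.5418, -0.1532, 0.3542]
ee_rot: [3.141, -0.003, -2.88]
force: [0.8, 0.4, -0.1]
width: 0.0396
```

Request:
move_arm:
  deltas:
    - [-10,-25,25,0,0,0]
    - [-20,-33,10,0,0,0]
    - [-20,-33,0,0,0,0]
    - [-20,-33,0,0,0,0]
    - [-20,-33,0,0,0,0]

```text
t: 9.43
eef_pos: [0.4508, -0.3112, 0.3898]
ee_rot: [3.141, -0.0, -2.88]
force: [1.0, -0.7, -0.3]
width: 0.0395
```

Request:
move_arm:
  deltas:
    - [-20,-33,0,0,0,0]
    - [-20,-33,0,0,0,0]
    - [-20,-33,0,0,0,0]
    - [0,0,0,0,0,0]
    - [0,0,0,0,0,0]

```text
t: 9.85
eef_pos: [0.3907, -0.4106, 0.389]
ee_rot: [3.14, -0.001, -2.884]
force: [-1.0, -0.3, -0.1]
width: 0.0396
```

Run:
```python
from ov import *
s=arm.get_state();print(s['t'],s['eef_pos'],s['force'])
t=arm.grab_frame('top');b=arm.grab_frame('side')
for th,n,z in(('jar','top',0),('carton','top',0),('spool','top',.1),('cam_slot','top',.117)):
    for d in arm.spot_point(th,n)[:1]: print(th,d,onz(n,d['xy'],z))
o=cv2.resize(t[90:330,240:500],(400,369));b=cv2.resize(b[90:260,230:415],(400,369));save(np.hstack([o,b]),'ov4')
save(ov(t,'top',(.5435,-.1525),np.radians(-70.8),.117,6,(340,185,430,270)),'ov5')
```

```text
9.85 [ 0.3907002  -0.41060318  0.38898878] [-1.02529403 -0.30424355 -0.12702171]
jar {'xy': [446.5, 189.7], 'score': 0.72} [ 0.65191818 -0.32901718  0.        ]
carton {'xy': [303.9, 255.0], 'score': 0.97} [0.48453589 0.0371226  0.        ]
spool {'xy': [343.4, 156.0], 'score': 0.63} [ 0.71479202 -0.05798397  0.1       ]
cam_slot {'xy': [386.3, 228.8], 'score': 0.79} [ 0.53875993 -0.15336439  0.117     ]
```

View pics/ov4.png

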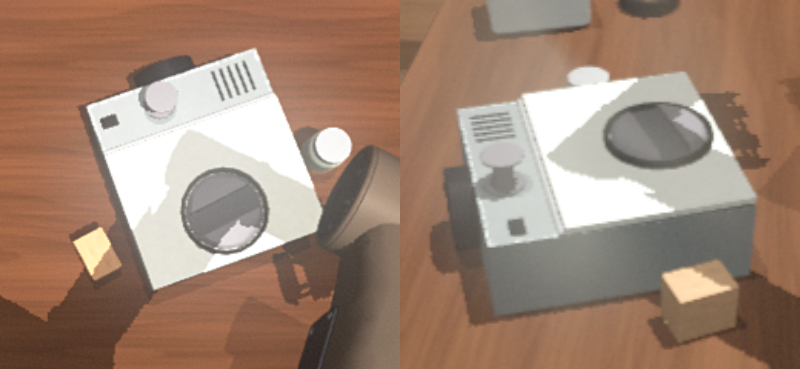

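View pics/ov5.png

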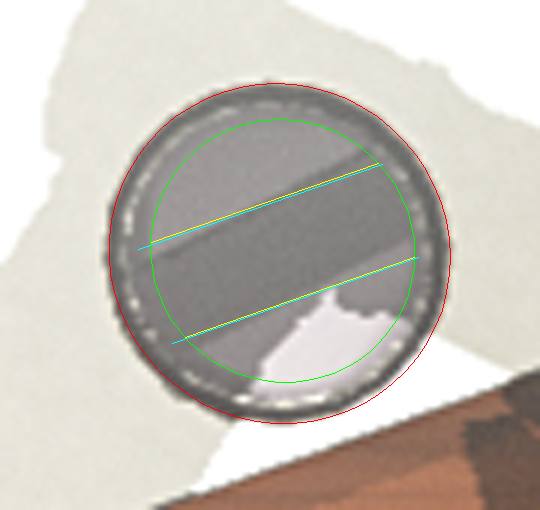

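The slot is about 6–7° short of parallel (edges at ~25° against 18° for the seam). The friction of the pressed fingertips probably dragged it back when I reversed. The bystanders look in place. I'll go back in, turn to the stop again, and this time lift before unwinding.

Request:
move_arm:
  deltas:
    - [15.3,25.8,0,0,0,2]
    - [15.3,25.8,0,0,0,2]
    - [15.3,25.8,0,0,0,2]
    - [15.3,25.8,0,0,0,2]
    - [15.3,25.8,0,0,0,2]

```text
t: 10.57
eef_pos: [0.4699, -0.2781, 0.3894]
ee_rot: [-3.141, 0.0, -2.702]
force: [-0.7, -0.7, -0.3]
width: 0.0396
```

Request:
move_arm:
  deltas:
    - [15.3,25.8,0,0,0,0]
    - [15.3,25.8,0,0,0,0]
    - [15.3,25.8,0,0,0,0]
    - [15.3,25.8,0,0,0,0]
    - [15.3,25.8,0,0,0,0]

```text
t: 10.98
eef_pos: [0.5462, -0.1487, 0.3894]
ee_rot: [-3.141, 0.0, -2.704]
force: [1.5, -0.4, -0.2]
width: 0.0398
```

Request:
move_arm:
  deltas:
    - [0,0,-15,0,0,0]
    - [0,0,-20,0,0,0]
    - [0,0,-20,0,0,0]
    - [0,0,-15,0,0,0]
    - [0,0,-5,0,0,0]

```text
t: 11.4
eef_pos: [0.5449, -0.1501, 0.3118]
ee_rot: [3.14, -0.003, -2.704]
force: [-0.3, -0.5, -0.9]
width: 0.0397
```

Request:
move_arm:
  deltas:
    - [0,0,0,0,0,0]
    - [0,0,0,0,0,0]
    - [0,0,-2,0,0,0]
    - [0,0,-2,0,0,0]
    - [0,0,0,0,0,0]

```text
t: 11.82
eef_pos: [0.5456, -0.1512, 0.3106]
ee_rot: [-3.141, 0.001, -2.706]
force: [-0.4, -1.3, 1.2]
width: 0.0398
```

Request:
move_arm:
  deltas:
    - [-1,-1,-2,0,0,0]
    - [-1,-1,-2,0,0,0]
    - [0,0,-3,0,0,0]
    - [0,0,-3,0,0,0]
    - [0,0,-2,0,0,0]

```text
t: 12.23
eef_pos: [0.5434, -0.1533, 0.2977]
ee_rot: [3.141, -0.0, -2.706]
force: [0.4, -0.4, 0.5]
width: 0.0398
```

Request:
move_arm:
  deltas:
    - [0,0,-2,0,0,0]
    - [0,0,-1,0,0,0]
    - [0,0,-1,0,0,0]
    - [0,0,-1,0,0,0]
    - [0,0,0,0,0,0]

```text
t: 12.65
eef_pos: [0.5434, -0.1533, 0.2933]
ee_rot: [3.142, -0.0, -2.705]
force: [-3.6, 0.5, 4.8]
width: 0.0401
```

Request:
move_arm:
  deltas:
    - [0,0,-1,0,0,0]
    - [0,0,-1,0,0,-3]
    - [0,0,0,0,0,-4]
    - [0,0,0,0,0,-4]
    - [0,0,0,0,0,-4]

```text
t: 13.07
eef_pos: [0.544, -0.1532, 0.2924]
ee_rot: [-3.141, 0.002, -2.97]
force: [-1.6, -0.4, 8.5]
width: 0.0402
```

Request:
move_arm:
  deltas:
    - [0,0,0,0,0,-2]
    - [0,0,0,0,0,-2]
    - [0,0,0,0,0,-2]
    - [0,0,0,0,0,-1]
    - [0,0,0,0,0,0]

```text
t: 13.48
eef_pos: [0.5446, -0.1532, 0.2924]
ee_rot: [-3.14, 0.003, -3.086]
force: [-0.8, -0.9, 6.0]
width: 0.0399
```

Run:
```python
from h import *
s=arm.get_state();print(s['t'],s['eef_pos'],np.degrees(s['ee_rot']),s['force'],s['moment'])
```

```text
13.4833 [ 0.54460644 -0.15323558  0.29244426] [-1.79902339e+02  1.53150642e-01 -1.76811879e+02] [-0.83873662 -0.85232224  5.97450934] [-0.20157976  0.04797547  2.09825242]
```

Request:
move_arm:
  deltas:
    - [0,0,0,0,0,-1]
    - [0,0,0,0,0,-0.8]
    - [0,0,0,0,0,0]
    - [0,0,0,0,0,0]
    - [0,0,0,0,0,0]

```text
t: 13.9
eef_pos: [0.5447, -0.1531, 0.2926]
ee_rot: [-3.139, 0.002, -3.113]
force: [-0.8, -0.1, 7.0]
width: 0.0402
```

Run:
```python
from h import *
s=arm.get_state();print(s['t'],s['eef_pos'],np.degrees(s['ee_rot']),s['force'],s['moment'])
```

```text
13.9 [ 0.5447046  -0.15305723  0.29255234] [-1.79857701e+02  1.37675020e-01 -1.78344113e+02] [-0.80792779 -0.10365398  6.95626722] [-0.1305534   0.284228    3.77894647]
```

Request:
move_arm:
  deltas:
    - [0,0,0,0,0,1.5]
    - [0,0,0.5,0,0,1]
    - [0,0,1,0,0,0]
    - [0,0,1,0,0,0]
    - [0,0,1,0,0,0]

```text
t: 14.32
eef_pos: [0.5448, -0.1531, 0.2954]
ee_rot: [-3.141, 0.003, -3.076]
force: [6.8, -0.5, -3.3]
width: 0.0398
```

Run:
```python
from h import *
s=arm.get_state();print(s['t'],s['eef_pos'],np.degrees(s['ee_rot']),s['force'],s['moment'])
```

```text
14.3167 [ 0.54479821 -0.15308605  0.29542357] [-179.95121103    0.186938   -176.22763152] [ 6.76077153 -0.47836053 -3.32364884] [-0.96076856 -2.28351127  1.331732  ]
```

I'm off the floor now but still pressed on the walls, so I'll unwind before lifting on.

Request:
move_arm:
  deltas:
    - [0,0,0,0,0,1]
    - [0,0,0,0,0,1]
    - [0,0,0,0,0,1]
    - [0,0,0,0,0,1]
    - [0,0,0,0,0,1]

```text
t: 14.73
eef_pos: [0.5436, -0.1531, 0.2947]
ee_rot: [3.141, 0.0, -2.989]
force: [2.0, 1.7, 2.9]
width: 0.04
```

Run:
```python
from h import *
s=arm.get_state();print(s['t'],s['eef_pos'],np.degrees(s['ee_rot']),s['force'],s['moment'])
```

```text
14.7333 [ 0.54357207 -0.15311036  0.29472283] [ 1.79973196e+02  1.74733603e-02 -1.71281391e+02] [2.02283204 1.70594175 2.9054997 ] [ 0.70358181 -0.88149232  0.03338194]
```

Free of the walls, with light floor contact. Lifting straight up, then retreating.

Request:
move_arm:
  deltas:
    - [0,0,1,0,0,0]
    - [0,0,2,0,0,0]
    - [0,0,3,0,0,0]
    - [0,0,5,0,0,0]
    - [0,0,8,0,0,0]

```text
t: 15.15
eef_pos: [0.5423, -0.1534, 0.3126]
ee_rot: [3.141, -0.005, -2.991]
force: [-0.4, -0.7, -0.7]
width: 0.0399
```

Request:
move_arm:
  deltas:
    - [0,0,20,0,0,0]
    - [0,0,25,0,0,0]
    - [0,0,25,0,0,0]
    - [-15,-25,15,0,0,0]
    - [-20,-33,0,0,0,0]

```text
t: 15.57
eef_pos: [0.5092, -0.2109, 0.4025]
ee_rot: [-3.14, 0.004, -2.987]
force: [1.6, -1.9, 0.3]
width: 0.0398
```

Request:
move_arm:
  deltas:
    - [-20,-33,0,0,0,0]
    - [-20,-33,0,0,0,0]
    - [-20,-33,0,0,0,0]
    - [-20,-33,0,0,0,0]
    - [-20,-33,0,0,0,0]

```text
t: 15.98
eef_pos: [0.4063, -0.3773, 0.3989]
ee_rot: [3.141, -0.001, -2.99]
force: [1.3, -0.4, -0.4]
width: 0.04
```

Request:
move_arm:
  deltas:
    - [-20,-33,0,0,0,0]
    - [-20,-33,0,0,0,0]
    - [-20,-33,0,0,0,0]
    - [0,0,0,0,0,0]
    - [0,0,0,0,0,0]

```text
t: 16.4
eef_pos: [0.3463, -0.4765, 0.3981]
ee_rot: [3.14, -0.002, -2.995]
force: [-0.0, 0.8, 0.1]
width: 0.0398
```

Run:
```python
from ov import *
s=arm.get_state();print(s['t'],s['eef_pos'],s['force'])
t=arm.grab_frame('top');b=arm.grab_frame('side');save(t,'t5');save(b,'s5')
for th,n,z in(('jar','top',0),('carton','top',0),('spool','top',.1),('carton','side',0)):
    for d in arm.spot_point(th,n)[:1]: print(th,d,onz(n,d['xy'],z))
a=cv2.resize(t[90:330,240:500],(400,369));b=cv2.resize(b[90:260,230:415],(400,369))
o=ov(t,'top',(.5435,-.1525),np.radians(-70.8),.117,6,(340,185,430,270))
save(cv2.resize(np.hstack([a,b,cv2.resize(o,(391,369))]),(800,248*1)) if 0 else np.hstack([a,cv2.resize(o,(391,369))]),'ov6')
```

```text
16.4 [ 0.34632644 -0.47648414  0.39813785] [-0.01788329  0.81775916  0.13700411]
jar {'xy': [446.9, 188.1], 'score': 0.62} [ 0.65610412 -0.33023314  0.        ]
carton {'xy': [303.9, 256.6], 'score': 0.97} [0.48052036 0.03711179 0.        ]
spool {'xy': [343.7, 154.2], 'score': 0.83} [ 0.71921219 -0.05874664  0.1       ]
carton {'xy': [366.6, 238.2], 'score': 0.73} [0.48458827 0.03970741 0.        ]
```

View pics/ov6.png

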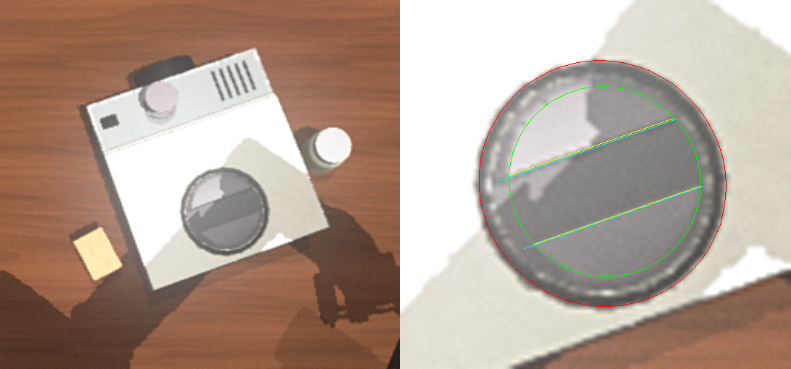

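The slot edges now coincide with the lines parallel to the hinge. I'll make one last check of the front edge from the side, then hand in.

Run:
```python
import cv2,numpy as np
f=lambda n:cv2.resize(cv2.imread(f'pics/{n}.png')[110:250,250:410],(400,350),interpolation=cv2.INTER_CUBIC)
cv2.imwrite('pics/cmp.png',np.hstack([f('side0'),f('s5')]))
```

```text
(no output)
```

View pics/cmp.png

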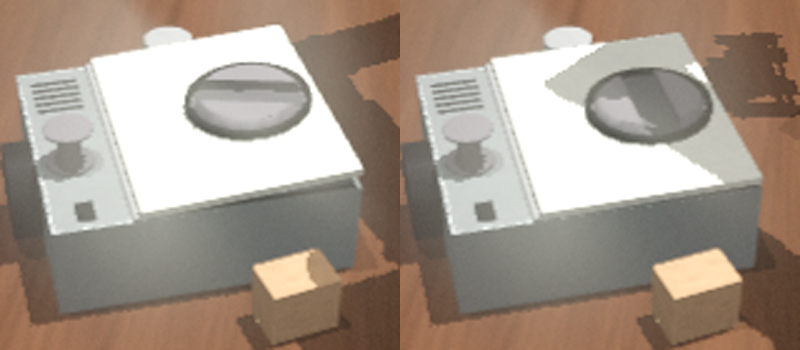

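Compared with the start, the front edge has dropped from (362,172) to about (360,182) and the gap has gone. The carton, spool and jar haven't moved.

```bash
python3 -c "
from station import arm
print(arm.job_done(), arm.get_state()['t'])"
```

```text
the job is handed in; nothing more can be done
the job is handed in; nothing more can be done
```

The panel is locked down, the fastener is turned clockwise to its stop, and I handed the job in at about 16.5 s of the 35 s allowed. I used both part-open fingertips in the slot rather than one, pressing the panel shut and turning while holding it down.

- **First try fell short:** The fastener reached its stop, but the top view after withdrawing showed the slot about 6–7° short of parallel. The pressed fingertips had probably dragged it back as I unwound.
- **Second try:** I went back in, turned it to the stop again (the turning moment rose to about 3.8 Nm), and this time eased off the floor before unwinding. While the fingertips were still wedged against the slot walls, they pulled up on the locked panel with about 3 N for a moment.

**Last checks:**
- **Slot:** its edges match the lines drawn parallel to the hinge in the top view.
- **Panel:** the side view shows it shut with no front gap.
- **Jar, carton and spool:** all three look unmoved in the pictures. The network's positions for them shifted by up to about 13 mm between looks, but the carton's corners are at the same pixels as before, so I took that as detector noise.
- **Force:** the highest reading between moves was about 20 N downward.

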